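# Seat the drill-guide plate on the jig and hold it down

### The job

Take the aluminium drill-guide plate by its black handle and lift it up and off the forked hook it hangs on. Bring it to the grey drilling jig with its long sides along the long sides of the jig, set its underside on top of the steel locating pin, about a finger's width to one side of the hole, and slide it until the hole finds the pin and the plate drops on. Then press it down against the two spring pads until it lies flat on the wood. Finish while still gripping the handle and holding the plate pressed down, as for drilling, and leave the red tin, the pliers and the marker where they are.

Things in the scene. Friction and masses are not known exactly. Their poses are not given: they have to be found in the camera images.
- guide_plate: Loose aluminium drill-guide plate, 0.25 to 0.4 kg, 70 (x) x 120 (y) x 12 mm, z up. Origin: centre of the flat underside, in the mouth of a blind hole, 17 mm wide, 20 mm deep, open downward. Centred on top: 44 mm square boss to z = 25 mm, round neck 18 mm thick to 62 mm, 50 mm square collar 62 to 68 mm, black handle 68 to 106 mm. Plate and jig look the same after a half turn.
- plate_grip (a point): Centre of the plate's black handle block (40 mm along the plate's x, 24 mm along its y, 38 mm high), 87 mm above the plate's underside, axes as the plate's. Grip it across the 24 mm.
- hook_stand: Fixed steel stand with a forked hook. Origin on the worktop, z up. Foot 130 x 110 x 10 mm from x = -80 to +50 mm; post 16 mm thick at x = +30 mm, no higher than 162 mm. Two level round prongs, 8 mm thick, at y = +/-17.5 mm run from the post to -x, upper side at z = 160 mm; from x = -73 mm their ends turn up to z = 170 mm at x = -83 mm.
- hook_seat (a point): Point between the prongs, level with their upper side, at x = -40 mm of the stand (axes as the stand's), where the plate hangs level: its neck between the prongs, its collar on them, its axes near the stand's. To take it off, lift it 13 to 25 mm (higher, its boss meets the prongs from below) and draw it at least 80 mm along the stand's -x, out of the open end.
- drill_jig: Fixed grey drilling jig, base 100 (x) x 170 (y) x 20 mm. Origin: centre of its underside on the worktop, z up. In its middle a board of wood, 66 x 64 mm, top at z = 35 mm. At y = +/-50 mm two spring pads, 20 mm across, top at z = 41 mm when free. The plate on the pin first rests on the pads (underside at z = 41 mm); pressed home it lies on the wood (z = 35 mm).
- pin_tip (a point): Centre of the top of the steel locating pin, 14 mm thick with a 1.5 mm chamfer, upright in the middle of the jig's board (x = y = 0 of the jig); the top is 49 mm above the jig's underside, 14 mm above the wood.
- locating_pin: The steel locating pin itself, fixed in the jig. Origin: centre of its foot on the wood, z up, 14 mm high. Touch down with the hole 10 to 20 mm beside the pin (within the plate's flat underside), best along the plate's y, the line the fingers close on (slid along x it tips in the grip more easily). There the underside meets the pin's top 49 mm above the worktop, clear of the pads; slide towards the hole until it drops.
- lifter (a joint): Travel of the two coupled spring pads, m: 0 free (top 6 mm above the wood), grows as they are pressed, 0.006 when the plate lies on the wood. The springs push back with about 7 N at the start and about 12 N fully pressed (the plate's weight, about 3 N, helps but does not press them).
- small_tin: Loose red tin, 66 mm diameter, 46 mm high, a bystander. Origin: centre of its underside.
- pliers: Loose pliers with red handles, 186 x 57 x 13 mm, lying flat, a bystander. Origin: centre of the underside, long axis x.
- marker: Loose white marker pen, 130 x 18 x 20 mm, lying flat, a bystander. Origin: centre of the underside, long axis x.

How it is judged:
By the outcome, as a careful person would: the job done as asked, in the order asked, and still so for the second after the job is handed in, while the arm keeps its last pose, push and grip.
It also fails if it takes over 45 s, if anything falls off the work surface, if the arm or the gripper's body presses on something with over 40 N, if the wrist force passes 120 N, or if a joint passes its speed limit or range.

### The arm

A 6-joint arm with a two-finger parallel gripper is mounted at the origin on a cart in front of the work surface, level with it; the furniture and walls round the work are solid. World frame = base frame: x ahead of the robot, y to its left, z up, the work surface at z = 0. Lengths are in m, angles in rad, forces in N, time in s.
With the tool pointing down it reaches from about 0.4 to 0.825 m from the base axis. Payload 7 kg.
Tool frame: the origin (TCP) lies between the finger pads; the fingertips stand 22 mm ahead of it and the grasp point (between the pads) lies 3 mm ahead of it; z points along the fingers, y is the direction in which the jaws open and shut (so a half turn about z gives the same grasp; the last joint's range is limited). The gripper opens to 88 mm and grips with 3 to 60 N. Pads are 19 mm wide; open, the fingers measure 130 mm over their backs; the gripper's body (78 mm by 193 mm) begins 47 mm behind the grasp point.
Start: joints at [0.288, 0.359, 0.012, 0, -1.224, -0.288], TCP at [0.675, -0, 0.249] pointing down, gripper open.
Joint ranges: [-3.07, 3.07], [-1.43, 2.12], [-1.02, 1.25], [-3.03, 1.67], [-3.05, -0], [-3.03, 3.03]. Speed limits (rad/s): [2.39, 2.39, 3.01, 3.14, 3.14, 3.14].

### API

Orientations are given as [roll, pitch, yaw] about the fixed x, y, z axes, in that order (R = Rz(yaw) Ry(pitch) Rx(roll)).
In Python, from station import * gives the robot as it stands. The module is installed in compiled form; this text tells all that it offers.
- The arm moves only by the tool move_arm, never from a script. Its argument "rows" is a list of rows, each an object with "delta_rot": the turn, a rotation vector about the world's x, y, z in degrees, a list of three; "delta_pos": the shift along the world's x, y, z in cm, a list of three; "hand": the finger opening in cm, from 0 to 8.76. A call has exactly 10 rows; each row shifts and turns the commanded pose from where the row before left it; what a row does not reach is not made up. A row lasts 1/10 s, in which the tool goes at most 50 mm and 8.59 degrees, less where a joint would pass 70% of its speed; a pose out of reach is approached as far as the arm can. A call is refused whole if a number of a shift passes 5 or a number of a turn 8.59, either way. A call with a gripper value outside its range is refused whole. The fingers move at their own pace and stop on an object; "force" is the grip in N (left out, the last holds). Time passes only in rows, so rows that do not move let the fingers close, or fill a call up. It gives the time, the measured TCP pose, the force and the opening at its end, in the units of the state.
- get_state(): the state, without advancing time (a new reading comes with each control period).
- grab_frame(name): name is "scene" or "side" or "wrist"; returns the picture (420x560x3 uint8, blue, green, red); there is no depth.
- camera_info(name): a dict with "camera_matrix" (3x3 intrinsics, pixels), "dist" ([k1, k2, p1, p2, k3] as OpenCV has them; the pictures are not rectified), "world_from_camera" (4x4, takes a point from camera to world coordinates); the wrist camera has in their place "T_tool_cam" (4x4, takes a point from camera to tool coordinates, whose origin is the TCP and whose axes are the flange's). Camera axes: x right, y down, z forward; pixel columns grow to the right and rows downward; lengths in m; the calibration is good to about 2 mm. A picture is of the moment at which its call begins: read the wrist's pose just before it. camera_info takes no time and is no camera call.
- job_done(): hands the job in, once; it reports no verdict.
The state is a dict: "t": time; "q": joint angles; "qd": joint speeds; "joint_efforts": joint torques, N m; "eef_pos": TCP position; "ee_rot": TCP orientation; "force": force on the tool from outside, world axes, zero at the start; "moment": the same for the moment, N m; "width": finger opening in m.
Only numpy, scipy, OpenCV 4.12 (cv2) and the standard library are available. Lean on these libraries where they do the work, as an engineer would, in place of code of your own. Each camera call takes 0.05 s, during which the arm holds its last target.

## Working session

There is one attempt and no reset: what is moved stays moved. The work goes in short steps, Python scripts to look and compute and a tool call to move; the robot and the scene stay as the last step left them, time stands still between calls to the robot, and variables do not carry over. Pictures are saved under pics/ and viewed, and the job is handed in when it is done.

Besides the shell and the picture viewer there is one more tool, called after "Call:" as name([rows], argument=value, ...), one row to a line, values as JSON. move_arm: Moves the arm, as the interface text tells. Its arguments: {"type":"object","properties":{"rows":{"type":"array"},"force":{"type":"number"}},"required":["rows"]}

```bash
mkdir -p pics
python3 - <<'E'
from station import *
import cv2,numpy as np
s=get_state(); print(s)
for n in ["scene","side","wrist"]:
    cv2.imwrite(f"pics/{n}0.png",grab_frame(n)); print(n,camera_info(n))
E
```

```text
{'t': 0.0, 'q': array([ 2.88112134e-01,  3.59382316e-01,  1.10436346e-02, -3.56091609e-04,
       -1.22409319e+00, -2.88113765e-01]), 'qd': array([ 0.00188753, -0.00051538, -0.00197603,  0.00059128,  0.00023577,
       -0.00021198]), 'joint_efforts': array([-8.00930356e-04, -5.82726967e+01,  2.93058443e+01,  6.99745238e+00,
        6.93249181e-03, -2.06530804e-04]), 'eef_pos': array([ 6.74539130e-01, -1.60535996e-05,  2.47617914e-01]), 'ee_rot': array([ 3.13992940e+00, -1.43826238e-04, -1.57091911e+00]), 'force': array([-0.30522948, -0.57046616,  0.28758427]), 'moment': array([-0.02739721,  0.00891892, -0.01256159]), 'width': 0.08760449118886932}
scene {'camera_matrix': array([[447.41217956,   0.        , 283.87296119],
       [  0.        , 447.41217956, 209.01770721],
       [  0.        ,   0.        ,   1.        ]]), 'dist': array([-0.05699582,  0.        ,  0.        ,  0.        ,  0.        ]), 'world_from_camera': array([[-0.87738506, -0.26884668,  0.39738761, -0.01911476],
       [-0.47971539,  0.47726791, -0.73626659,  0.92108621],
       [ 0.00828248, -0.83662226, -0.5477
[... 526 characters left out ...]
06283,  0.88343701],
       [ 0.        ,  0.        ,  0.        ,  1.        ]])}
wrist {'camera_matrix': array([[321.94563711,   0.        , 273.71431725],
       [  0.        , 321.94563711, 204.96198031],
       [  0.        ,   0.        ,   1.        ]]), 'dist': array([-0.01294721,  0.        ,  0.        ,  0.        ,  0.        ]), 'T_tool_cam': array([[ 9.10497413e-04, -9.67928352e-01, -2.51224753e-01,
         6.78217616e-02],
       [ 9.99999581e-01,  8.58222512e-04,  3.17640400e-04,
         3.97981992e-06],
       [-9.18464111e-05, -2.51224937e-01,  9.67928728e-01,
        -1.37198774e-01],
       [ 0.00000000e+00,  0.00000000e+00,  0.00000000e+00,
         1.00000000e+00]])}
```

View pics/scene0.png

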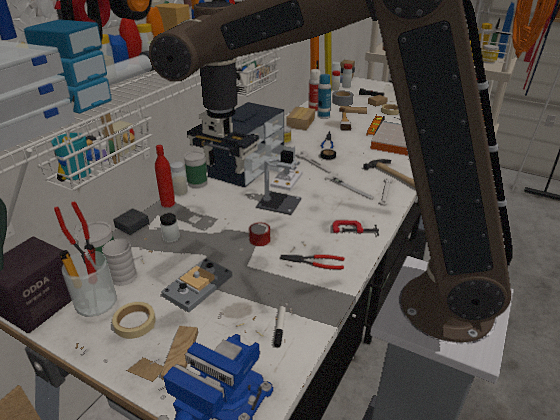

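View pics/side0.png

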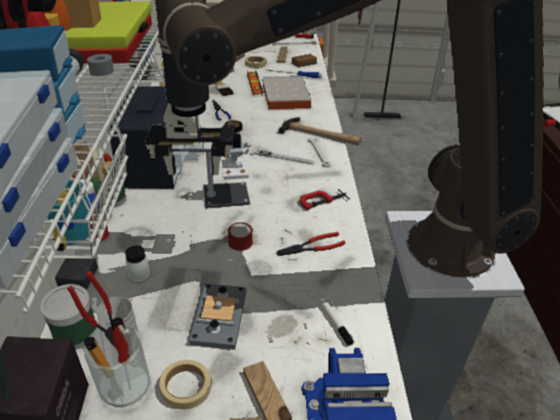

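View pics/wrist0.png

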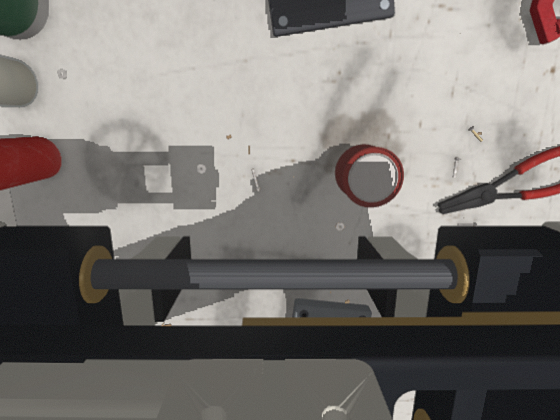

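Run:
```python
import cv2
a=cv2.imread("pics/scene0.png"); b=cv2.imread("pics/side0.png")
def c(im,x,y,w,h,k,n): cv2.imwrite(n,cv2.resize(im[y:y+h,x:x+w],None,fx=k,fy=k,interpolation=cv2.INTER_CUBIC))
c(a,190,100,130,120,6,"pics/sc_stand.png")
c(b,140,100,130,120,6,"pics/si_stand.png")
c(a,150,240,100,80,8,"pics/sc_jig.png")
c(b,180,275,80,75,8,"pics/si_jig.png")
```

```text
(no output)
```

View pics/sc_stand.png

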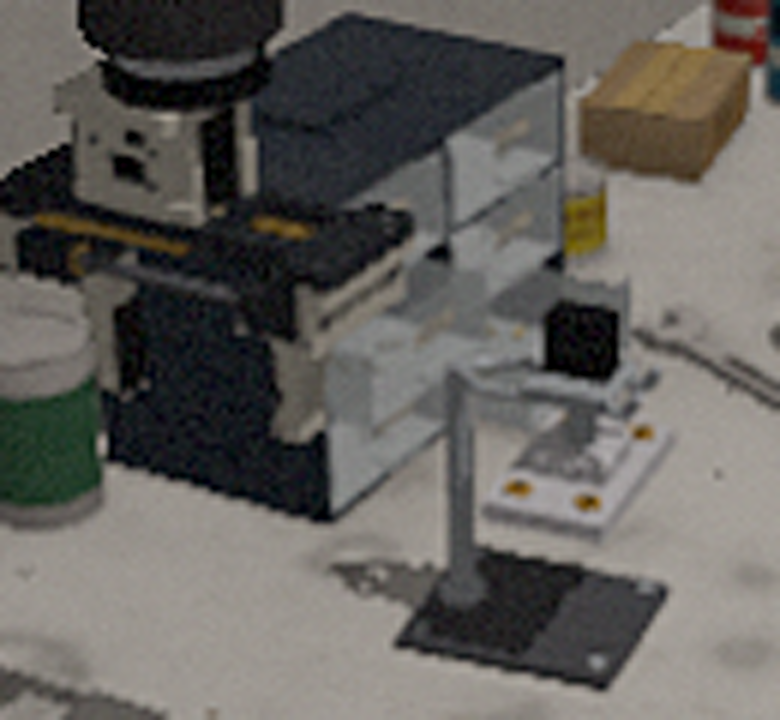

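View pics/si_stand.png

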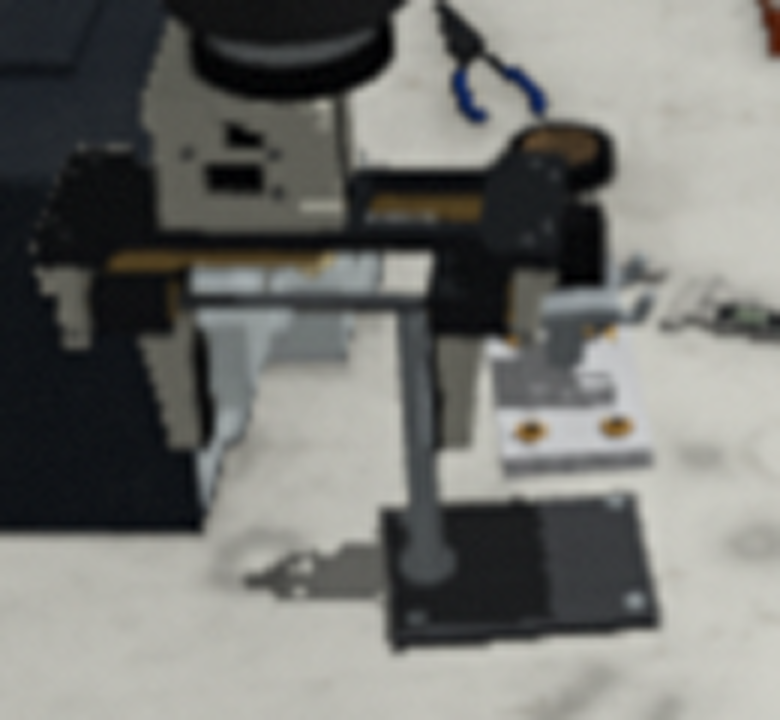

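View pics/sc_jig.png

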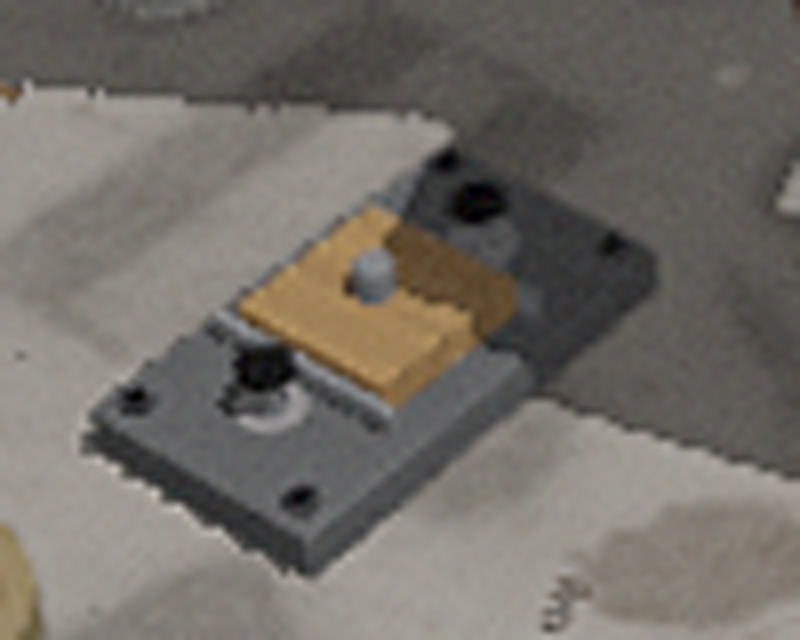

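View pics/si_jig.png

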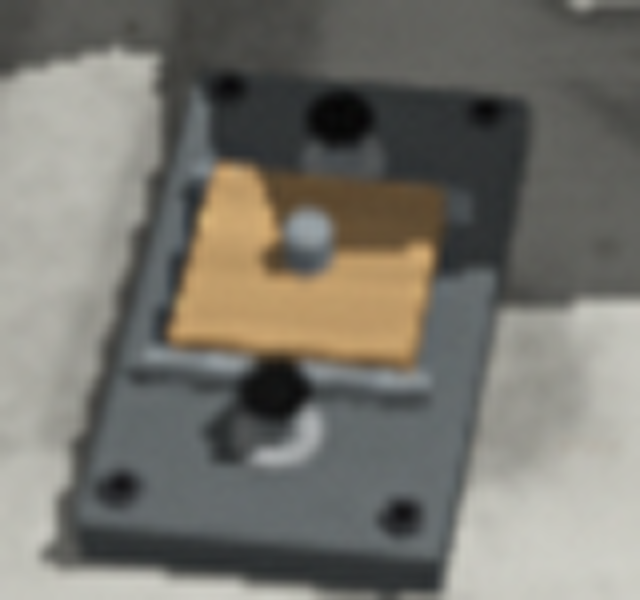

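```bash
cat > h.py <<'E'
from station import *
import cv2,numpy as np
from scipy.optimize import least_squares
from scipy.spatial.transform import Rotation as Ro
def w2c(name,st=None):
    i=camera_info(name)
    if name=="wrist":
        T=np.eye(4);T[:3,:3]=Ro.from_euler('xyz',st['ee_rot']).as_matrix();T[:3,3]=st['eef_pos'];W=T@i["T_tool_cam"]
    else: W=i["world_from_camera"]
    return np.linalg.inv(W),i["camera_matrix"],i["dist"]
def proj(P,cam):
    M,K,d=cam
    return cv2.projectPoints(np.asarray(P,float).reshape(-1,3),cv2.Rodrigues(M[:3,:3])[0],M[:3,3],K,d)[0].reshape(-1,2)
def fit(obs,x0):
    # obs: list of (cam, local pts, px); pose x,y,yaw on z=0
    def r(p):
        c,s=np.cos(p[2]),np.sin(p[2]);R=np.array([[c,-s,0],[s,c,0],[0,0,1]])
        return np.concatenate([(proj(np.asarray(L)@R.T+[p[0],p[1],p[3] if len(p)>3 else 0],cam)-px).ravel() for cam,L,px in obs])
    o=least_squares(r,x0,loss='soft_l1');return o.x,r(o.x).reshape(-1,2)
E
python3 - <<'E'
from h import *
sc,si=w2c("scene"),w2c("side")
f=.01;L=np.array([[.05,-.055,f],[-.08,-.055,f],[-.08,.055,f],[.05,.055,f]])
a=np.array([(480,553),(668,585),(605,675),(398,630)])/6+[190,100]
b=np.array([(383,512),(635,492),(657,612),(392,635)])/6+[140,100]
for o in ([(sc,L,a)],[(si,L,b)],[(sc,L,a),(si,L,b)]):
    x,r=fit(o,[.7,-.2,0]);print(x,np.abs(r).max())
# jig: pin tip, pads tops, base top corners
J=np.array([[0,0,.049],[0,.05,.041],[0,-.05,.041],[-.05,.085,.02],[-.05,-.085,.02],[.05,.085,.02],[.033,.032,.035],[-.033,.032,.035],[-.033,-.032,.035]])
a=np.array([(375,257),(264,365),(477,200),(308,553),(657,262),(90,420),(243,310),(395,390),(518,290)])/8+[150,240]
b=np.array([(310,225),(276,388),(340,117),(440,562),(527,105),(78,530),(168,340),(415,365),(445,190)])/8+[180,275]
for o in ([(sc,J,a)],[(si,J,b)],[(sc,J,a),(si,J,b)]):
    x,r=fit(o,[.5,.2,0]);print(x,r.round(1).tolist())
E
```

```text
[ 0.62882964 -0.2193955   0.09901965] 2.362411478745372
[ 0.63460217 -0.21726005  0.14334478] 0.8509025375548163
[ 0.63334059 -0.21845219  0.13724591] 2.782789448012636
[ 0.60078022  0.24985582 -0.10536971] [[-0.1, 1.1], [0.5, 0.6], [0.4, 0.5], [0.2, -0.7], [0.8, -1.3], [-0.3, -0.5], [-0.7, 0.3], [-1.4, 0.4], [0.1, -0.7]]
[ 0.60643946  0.24973132 -0.10112073] [[-0.3, 0.6], [0.1, 0.3], [-0.1, 0.1], [0.8, 0.1], [0.4, -1.2], [-0.8, -0.5], [0.3, 0.2], [-0.5, -0.1], [0.1, -0.1]]
[ 0.60473266  0.24923202 -0.10086995] [[-1.1, 0.5], [-0.5, -0.1], [-0.7, -0.2], [-0.7, -1.4], [-0.3, -2.0], [-1.3, -1.0], [-1.7, -0.3], [-2.4, -0.3], [-1.0, -1.4], [0.5, 0.5], [1.0, 0.1], [0.7, -0.0], [1.6, -0.1], [1.1, -1.3], [0.0, -0.6], [1.1, 0.1], [0.3, -0.3], [0.8, -0.3]]
```

```bash
cat >> h.py <<'E'
def ray(px,name,z,st=None):
    M,K,d=w2c(name,st);W=np.linalg.inv(M)
    n=cv2.undistortPoints(np.array([[px]],float),K,d)[0,0];v=W[:3,:3]@[n[0],n[1],1];o=W[:3,3]
    return o+v*(z-o[2])/v[2]
E
python3 - <<'E'
from h import *
print(ray((245,187),"scene",0),ray((284,172),"scene",0), ray((174,187),"side",0),ray((168,208),"scene",0))
print(ray((560/6+190,340/6+100),"scene",.187),ray((580/6+190,303/6+100),"scene",.204))
E
```

```text
[ 0.77999829 -0.25741969  0.        ] [ 0.71059571 -0.42893611  0.        ] [ 0.78265927 -0.26373818  0.        ] [ 0.93211645 -0.00967601  0.        ]
[ 0.59792551 -0.21499552  0.187     ] [ 0.59355766 -0.22901474  0.204     ]
```

Call:
move_arm([
  {"delta_rot": [0, 0, -8.2], "delta_pos": [-0.8, -1.5, 0.5], "hand": 8.76},
  {"delta_rot": [0, 0, -8.2], "delta_pos": [-0.8, -1.5, 0.5], "hand": 8.76},
  {"delta_rot": [0, 0, -8.2], "delta_pos": [-0.8, -1.5, 0.5], "hand": 8.76},
  {"delta_rot": [0, 0, -8.2], "delta_pos": [-0.8, -1.5, 0.5], "hand": 8.76},
  {"delta_rot": [0, 0, -8.2], "delta_pos": [-0.8, -1.5, 0.5], "hand": 8.76},
  {"delta_rot": [0, 0, -8.2], "delta_pos": [-0.8, -1.5, 0.5], "hand": 8.76},
  {"delta_rot": [0, 0, -8.2], "delta_pos": [-0.8, -1.5, 0.5], "hand": 8.76},
  {"delta_rot": [0, 0, -8.2], "delta_pos": [-0.8, -1.5, 0.5], "hand": 8.76},
  {"delta_rot": [0, 0, -8.2], "delta_pos": [-0.8, -1.5, 0.5], "hand": 8.76},
  {"delta_rot": [0, 0, -8.2], "delta_pos": [-0.8, -1.5, 0.5], "hand": 8.76},
])

```text
t: 1.15
eef_pos: [0.5944, -0.1505, 0.2985]
ee_rot: [3.141, -0.001, -3.008]
force: [0.8, 0.0, -0.0]
width: 0.0876
```

Run:
```python
from h import *
s=get_state();print(s['eef_pos'],s['ee_rot'])
im=grab_frame("wrist");cv2.imwrite("pics/w1.png",im)
im=grab_frame("side");cv2.imwrite("pics/s1.png",im)
cv2.imwrite("pics/s1c.png",cv2.resize(im[100:220,140:270],None,fx=6,fy=6,interpolation=cv2.INTER_CUBIC))
```

```text
[ 0.5944441  -0.15053249  0.29847375] [ 3.14139863e+00 -5.12609287e-04 -3.00785135e+00]
```

View pics/w1.png

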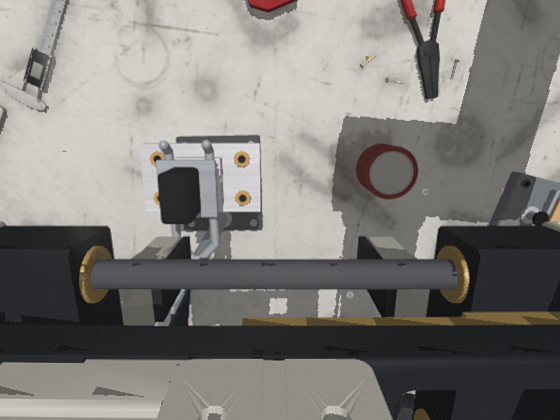

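View pics/s1c.png

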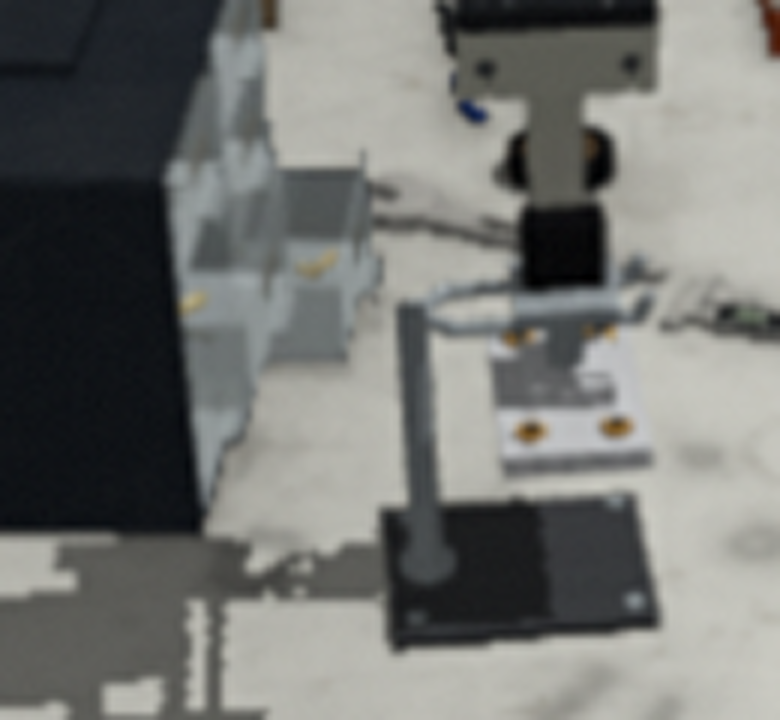

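Run:
```python
import cv2
im=cv2.imread("pics/w1.png")
cv2.imwrite("pics/w1c.png",cv2.resize(im[125:240,130:280],None,fx=5,fy=5,interpolation=cv2.INTER_CUBIC))
```

```text
(no output)
```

View pics/w1c.png

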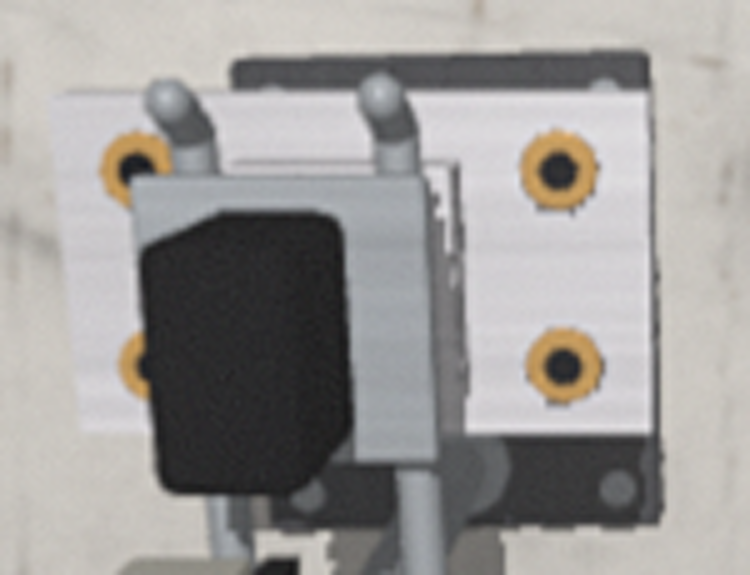

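Run:
```python
from h import *
s=get_state();w=w2c("wrist",s)
# image up = -x ; right=+y
L=np.array([[-.025,-.025,.068],[-.025,.025,.068],[.025,.025,.068],[-.035,-.06,.012],[-.035,.06,.012],[.035,.06,.012],[.035,-.06,.012]])
a=np.array([(135,180),(422,178),(437,460),(55,93),(645,90),(655,435),(85,435)])/5+[130,125]
x,r=fit([(w,L,a)],[.59,-.22,.137,.098]);print(x,r.round(1).tolist())
si=w2c("side")
b=np.array([(652,457),(503,462),(600,295),(520,300)])/6+[140,100]
LS=np.array([[-.035,.06,.012],[.035,.06,.012]])
x,r=fit([(w,L,a),(si,LS,b[:2])],[.59,-.22,.137,.098]);print(x,r.round(1).tolist())
```

```text
[ 0.59426919 -0.22689869  0.13873578  0.09622909] [[-0.9, -0.2], [0.8, -0.1], [0.5, 0.3], [-0.7, 0.7], [0.4, 0.8], [-0.7, -1.0], [0.3, -0.7]]
[ 0.59448445 -0.22713871  0.13875406  0.09490703] [[-0.6, -0.2], [0.8, -0.0], [0.5, 0.1], [-0.5, 0.8], [0.2, 0.9], [-0.9, -1.2], [0.5, -0.9], [-0.1, -1.0], [-0.4, -0.2]]
```

Call:
move_arm([
  {"delta_rot": [0, 0, 0.3], "delta_pos": [0, -2.6, 0], "hand": 8.76},
  {"delta_rot": [0, 0, 0], "delta_pos": [0, -2.6, 0], "hand": 8.76},
  {"delta_rot": [0, 0, 0], "delta_pos": [0, -2.45, 0], "hand": 8.76},
  {"delta_rot": [0, 0, 0], "delta_pos": [0, 0, -2], "hand": 8.76},
  {"delta_rot": [0, 0, 0], "delta_pos": [0, 0, -2], "hand": 8.76},
  {"delta_rot": [0, 0, 0], "delta_pos": [0, 0, -2], "hand": 8.76},
  {"delta_rot": [0, 0, 0], "delta_pos": [0, 0, -2], "hand": 8.76},
  {"delta_rot": [0, 0, 0], "delta_pos": [0, 0, -1.5], "hand": 8.76},
  {"delta_rot": [0, 0, 0], "delta_pos": [0, 0, -1.2], "hand": 8.76},
  {"delta_rot": [0, 0, 0], "delta_pos": [0, 0, 0], "hand": 8.76},
], force=45)

```text
t: 2.25
eef_pos: [0.5942, -0.226, 0.1894]
ee_rot: [3.14, -0.003, -2.995]
force: [-0.8, 0.7, -0.3]
width: 0.0878
```

Run:
```python
from h import *
s=get_state();print(s['eef_pos'],s['ee_rot'],s['force'])
im=grab_frame("wrist");cv2.imwrite("pics/w2.png",im)
im=grab_frame("side")
cv2.imwrite("pics/s2c.png",cv2.resize(im[100:220,140:270],None,fx=6,fy=6,interpolation=cv2.INTER_CUBIC))
```

```text
[ 0.59420158 -0.2259514   0.18938604] [ 3.14040498 -0.00323278 -2.99512811] [-0.83776403  0.7462677  -0.25708042]
```

View pics/w2.png

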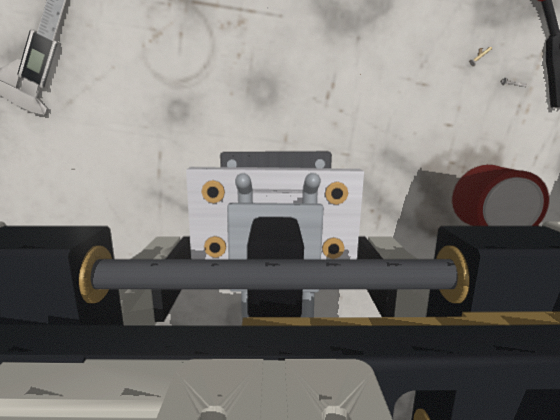

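View pics/s2c.png

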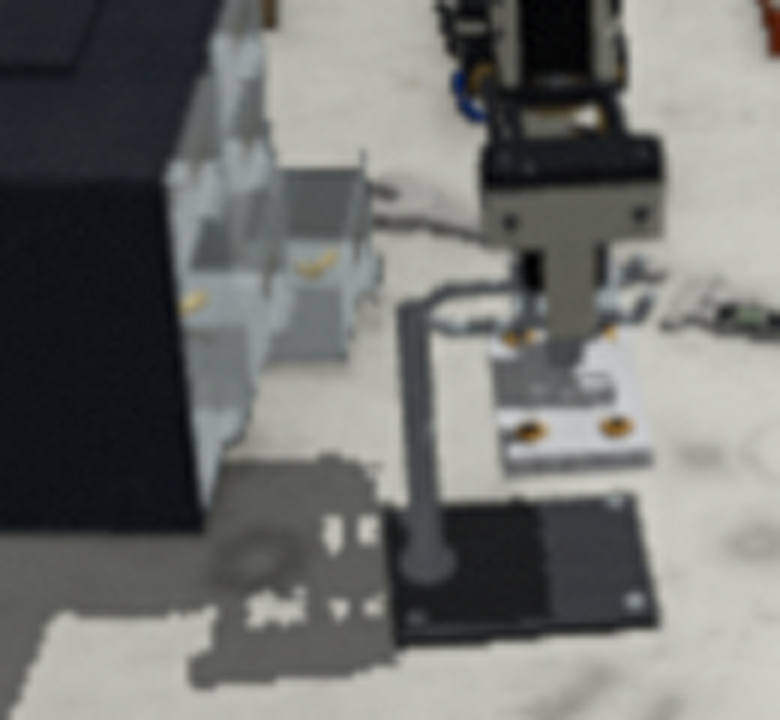

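Call:
move_arm([
  {"delta_rot": [0, 0, -0.3], "delta_pos": [0, -0.05, 0.2], "hand": 8.76},
  {"delta_rot": [0, 0, 0], "delta_pos": [0, 0, 0], "hand": 5},
  {"delta_rot": [0, 0, 0], "delta_pos": [0, 0, 0], "hand": 2.0},
  {"delta_rot": [0, 0, 0], "delta_pos": [0, 0, 0], "hand": 2.0},
  {"delta_rot": [0, 0, 0], "delta_pos": [0, 0, 0], "hand": 2.0},
  {"delta_rot": [0, 0, 0], "delta_pos": [0, 0, 0], "hand": 2.0},
  {"delta_rot": [0, 0, 0], "delta_pos": [0, 0, 0], "hand": 2.0},
  {"delta_rot": [0, 0, 0], "delta_pos": [0, 0, 0], "hand": 2.0},
  {"delta_rot": [0, 0, 0], "delta_pos": [0, 0, 0], "hand": 2.0},
  {"delta_rot": [0, 0, 0], "delta_pos": [0, 0, 0], "hand": 2.0},
], force=45)

```text
t: 3.35
eef_pos: [0.5949, -0.2268, 0.1935]
ee_rot: [3.141, -0.0, -3.002]
force: [-0.4, 0.7, -0.2]
width: 0.0237
```

Call:
move_arm([
  {"delta_rot": [0, 0, 0], "delta_pos": [0, 0, 0.3], "hand": 2.0},
  {"delta_rot": [0, 0, 0], "delta_pos": [0, 0, 0.5], "hand": 2.0},
  {"delta_rot": [0, 0, 0], "delta_pos": [0, 0, 0.5], "hand": 2.0},
  {"delta_rot": [0, 0, 0], "delta_pos": [0, 0, 0.4], "hand": 2.0},
  {"delta_rot": [0, 0, 0], "delta_pos": [0, 0, 0.2], "hand": 2.0},
  {"delta_rot": [0, 0, 0], "delta_pos": [0, 0, 0], "hand": 2.0},
  {"delta_rot": [0, 0, 0], "delta_pos": [0, 0, 0], "hand": 2.0},
  {"delta_rot": [0, 0, 0], "delta_pos": [0, 0, 0], "hand": 2.0},
  {"delta_rot": [0, 0, 0], "delta_pos": [0, 0, 0], "hand": 2.0},
  {"delta_rot": [0, 0, 0], "delta_pos": [0, 0, 0], "hand": 2.0},
])

```text
t: 4.35
eef_pos: [0.5949, -0.227, 0.2124]
ee_rot: [3.142, -0.0, -3.002]
force: [1.3, 0.1, -3.0]
width: 0.0238
```

Run:
```python
from h import *
s=get_state();print(s['eef_pos'],s['ee_rot'],s['force'],s['moment'])
im=grab_frame("wrist");cv2.imwrite("pics/w3.png",im)
im=grab_frame("side")
cv2.imwrite("pics/s3c.png",cv2.resize(im[100:220,140:270],None,fx=6,fy=6,interpolation=cv2.INTER_CUBIC))
```

```text
[ 0.59490227 -0.22703096  0.21239121] [ 3.14154514e+00 -2.93686221e-04 -3.00198717e+00] [ 1.30964414  0.10712187 -2.99341358] [-0.07640201 -0.08940883  0.02183448]
```

View pics/w3.png

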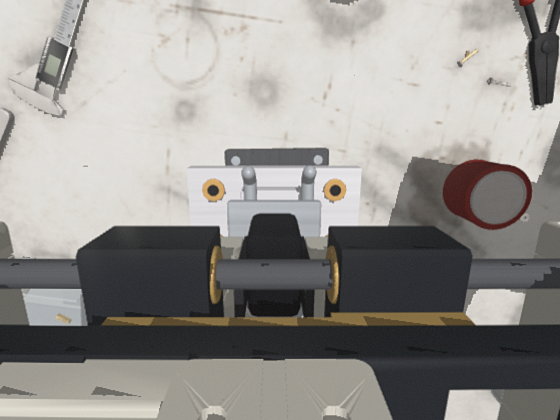

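View pics/s3c.png

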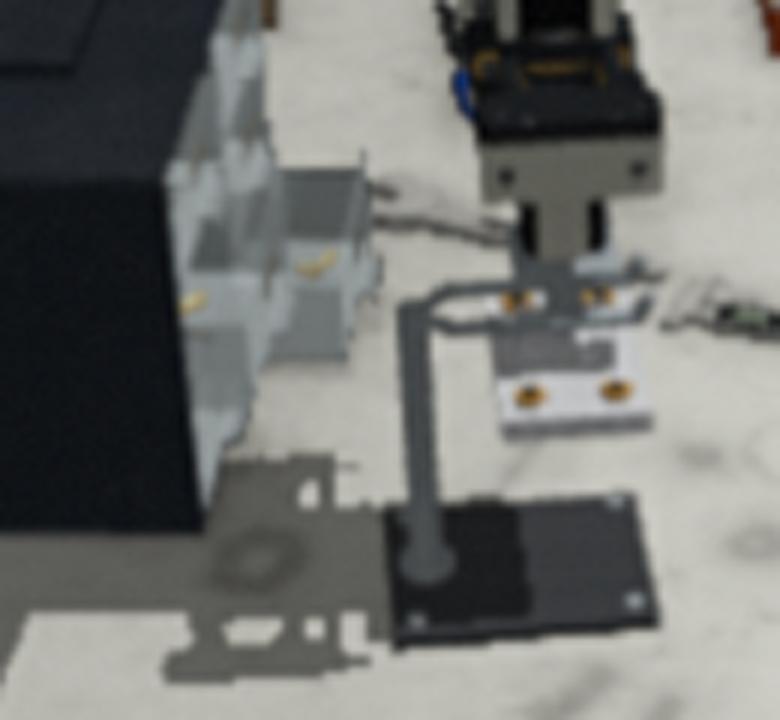

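Call:
move_arm([
  {"delta_rot": [0, 0, 0], "delta_pos": [-0.4, -0.06, 0], "hand": 2.0},
  {"delta_rot": [0, 0, 0], "delta_pos": [-0.9, -0.12, 0], "hand": 2.0},
  {"delta_rot": [0, 0, 0], "delta_pos": [-1.1, -0.15, 0], "hand": 2.0},
  {"delta_rot": [0, 0, 0], "delta_pos": [-1.1, -0.15, 0], "hand": 2.0},
  {"delta_rot": [0, 0, 0], "delta_pos": [-1.1, -0.15, 0], "hand": 2.0},
  {"delta_rot": [0, 0, 0], "delta_pos": [-1.1, -0.15, 0], "hand": 2.0},
  {"delta_rot": [0, 0, 0], "delta_pos": [-1.1, -0.15, 0], "hand": 2.0},
  {"delta_rot": [0, 0, 0], "delta_pos": [-1.1, -0.15, 0], "hand": 2.0},
  {"delta_rot": [0, 0, 0], "delta_pos": [-1.1, -0.15, 0], "hand": 2.0},
  {"delta_rot": [0, 0, 0], "delta_pos": [-0.6, -0.08, 0], "hand": 2.0},
])

```text
t: 5.45
eef_pos: [0.4978, -0.2403, 0.2127]
ee_rot: [3.142, 0.0, -3.002]
force: [0.3, 0.2, -3.4]
width: 0.024
```

Call:
move_arm([
  {"delta_rot": [0, 0, 0], "delta_pos": [0, 2, 0.3], "hand": 2.0},
  {"delta_rot": [0, 0, -1.5], "delta_pos": [0, 4, 0.4], "hand": 2.0},
  {"delta_rot": [0, 0, -1.5], "delta_pos": [1, 4.5, 0.5], "hand": 2.0},
  {"delta_rot": [0, 0, -1.5], "delta_pos": [2, 4.5, 0.5], "hand": 2.0},
  {"delta_rot": [0, 0, -2], "delta_pos": [2, 4.5, 0.5], "hand": 2.0},
  {"delta_rot": [0, 0, -2], "delta_pos": [2, 4.5, 0.3], "hand": 2.0},
  {"delta_rot": [0, 0, -2], "delta_pos": [2, 4.5, 0], "hand": 2.0},
  {"delta_rot": [0, 0, -2], "delta_pos": [2, 3.5, 0], "hand": 2.0},
  {"delta_rot": [0, 0, -1.3], "delta_pos": [1, 2, 0], "hand": 2.0},
  {"delta_rot": [0, 0, 0], "delta_pos": [0.2, 1, 0], "hand": 2.0},
])

```text
t: 6.45
eef_pos: [0.6218, 0.112, 0.2367]
ee_rot: [-3.141, -0.0, 3.042]
force: [-0.7, -1.1, -3.8]
width: 0.0237
```

Run:
```python
from h import *
s=get_state();print(s['eef_pos'],s['ee_rot'],s['force'],s['moment'],s['qd'].round(3))
im=grab_frame("wrist");cv2.imwrite("pics/w4.png",im)
print(get_state()['eef_pos'])
im=grab_frame("side");cv2.imwrite("pics/s4.png",im)
im=grab_frame("scene");cv2.imwrite("pics/c4.png",im)
```

```text
[0.6217983  0.11200201 0.23674574] [-3.14125827e+00 -4.43936039e-04  3.04159920e+00] [-0.71093591 -1.06983603 -3.79690344] [-0.15359559 -0.04270161 -0.02228978] [ 0.108  0.032  0.047 -0.003 -0.031 -0.096]
[0.6215157  0.11232317 0.23675266]
```

View pics/w4.png

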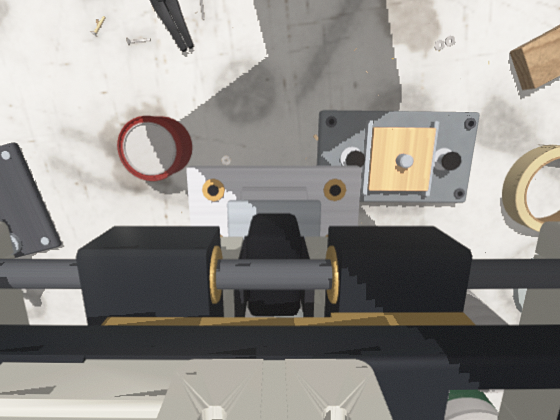

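View pics/s4.png

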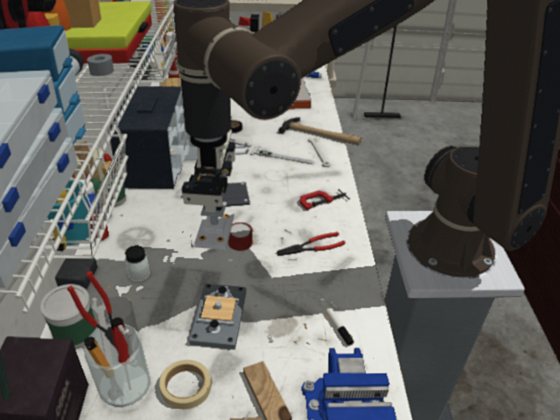

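View pics/c4.png

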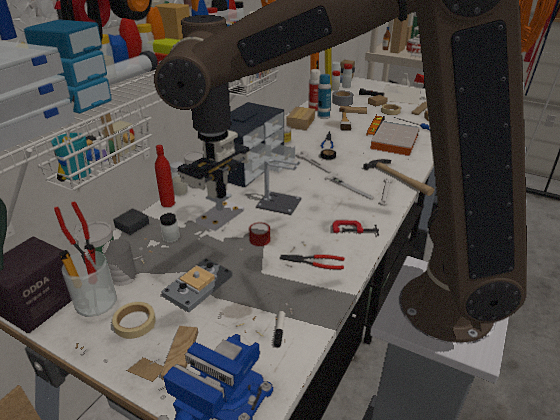

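Run:
```python
from h import *
im=cv2.imread("pics/w4.png")
cv2.imwrite("pics/w4c.png",cv2.resize(im[100:215,310:490],None,fx=4.4,fy=4.4,interpolation=cv2.INTER_CUBIC))
cv2.imwrite("pics/w4d.png",cv2.resize(im[150:330,170:380],None,fx=3.5,fy=3.2,interpolation=cv2.INTER_CUBIC))
print("jar",ray((127,403),"side",0),ray((150,375),"side",0),ray((90,312),"scene",0),"rim",ray((108,300),"side",.12),ray((72,272),"side",.2),ray((130,370),"side",0))
```

```text
jar [0.77237236 0.46847777 0.        ] [0.73794279 0.40265587 0.        ] [7.83918815e-01 4.59513239e-01 1.11022302e-16] rim [0.82399048 0.30872742 0.12      ] [0.87985402 0.3111278  0.2       ] [0.78134441 0.39193898 0.        ]
```

View pics/w4c.png

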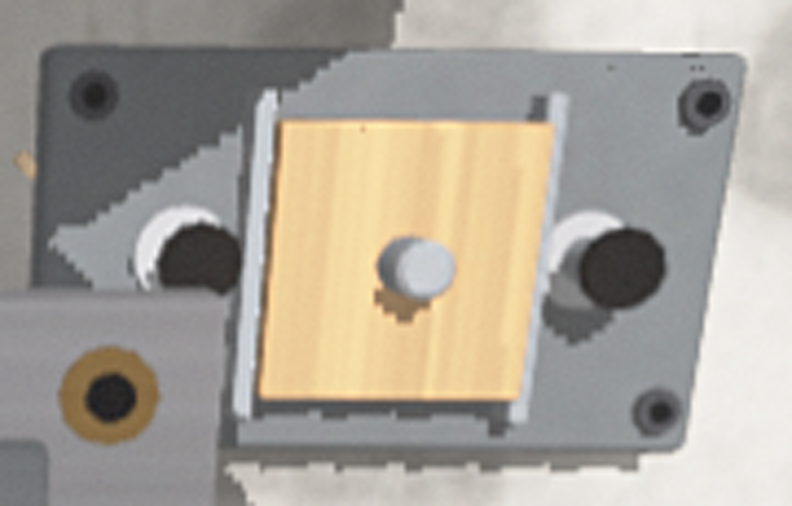

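View pics/w4d.png

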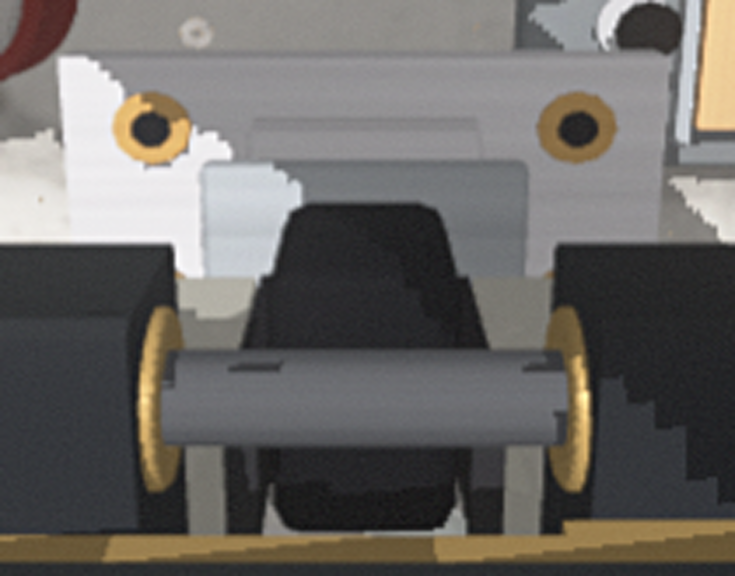

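Run:
```python
from h import *
st={'eef_pos':np.array([0.6218,0.1120,0.23675]),'ee_rot':np.array([-3.14126,-.00044,3.0416])}
w=w2c("wrist",st)
J=np.array([[0,0,.049],[0,.05,.041],[0,-.05,.041],[-.05,.085,.02],[.05,.085,.02],[-.05,-.085,.02],
 [-.033,-.032,.035],[-.033,.032,.035],[.033,.032,.035],[.033,-.032,.035]])
a=np.array([(425,269),(622,268),(203,257),(745,57),(683,450),(42,50),(278,122),(553,122),(520,400),(260,398)])/4.4+[310,100]
x,r=fit([(w,J,a)],[.605,.25,-.1]);print(x,r.round(1).tolist())
x,r=fit([(w,J,a)],[.605,.25,-.1,0.]);print(x,r.round(1).tolist())
sub=[0,1,2]
x,r=fit([(w,J[sub],a[sub])],[.605,.25,-.1]);print(x,r.round(1).tolist())
L=np.array([[-.035,-.06,.012],[-.035,.06,.012],[-.025,-.025,.068],[-.025,.025,.068]])
b=np.array([(187.1,167.2),(360.9,167.2),(227.7,200.6),(320.9,200)])
x,r=fit([(w,L,b)],[.62,.11,-.1,.14]);print(x,r.round(1).tolist())
```

```text
[ 0.60681619  0.24771597 -0.10113082] [[-0.1, 0.4], [0.1, -0.1], [-1.0, 2.0], [0.7, -1.5], [0.8, 0.5], [0.7, -0.7], [0.1, -0.1], [-0.3, 0.1], [-0.5, -0.2], [-0.6, 0.1]]
[ 0.60715945  0.24874014 -0.10188799 -0.0024446 ] [[-0.0, 0.4], [-0.2, -0.1], [-0.5, 2.0], [0.3, -1.1], [0.4, 0.2], [1.4, -0.5], [0.5, 0.0], [-0.4, 0.4], [-0.6, -0.4], [-0.3, -0.1]]
[ 0.60605952  0.24804098 -0.12429431] [[0.2, -0.4], [0.3, 0.2], [-0.6, 0.2]]
[ 0.62008426  0.11202886 -0.0974609   0.13971278] [[0.4, 0.1], [-0.2, -0.2], [-0.5, -0.2], [0.3, 0.3]]
```

Call:
move_arm([
  {"delta_rot": [0, 0, 0], "delta_pos": [-0.25, 1.8, 0], "hand": 2.0},
  {"delta_rot": [0, 0, 0], "delta_pos": [-0.35, 2.8, 0], "hand": 2.0},
  {"delta_rot": [0, 0, 0], "delta_pos": [-0.35, 2.8, 0], "hand": 2.0},
  {"delta_rot": [0, 0, 0], "delta_pos": [-0.35, 2.8, -0.5], "hand": 2.0},
  {"delta_rot": [0, 0, 0], "delta_pos": [-0.25, 1.9, -1], "hand": 2.0},
  {"delta_rot": [0, 0, 0], "delta_pos": [0, 0, -1.5], "hand": 2.0},
  {"delta_rot": [0, 0, 0], "delta_pos": [0, 0, -1.5], "hand": 2.0},
  {"delta_rot": [0, 0, 0], "delta_pos": [0, 0, -1.5], "hand": 2.0},
  {"delta_rot": [0, 0, 0], "delta_pos": [0, 0, -0.8], "hand": 2.0},
  {"delta_rot": [0, 0, 0], "delta_pos": [0, 0, -0.4], "hand": 2.0},
])

```text
t: 7.6
eef_pos: [0.605, 0.2302, 0.1645]
ee_rot: [-3.141, -0.001, 3.04]
force: [0.0, 0.4, -3.6]
width: 0.0238
```

Run:
```python
from h import *
s=get_state();print(s['eef_pos'],s['ee_rot'],s['force'],s['moment'],s['qd'].round(3))
for n in("side","scene"):
    im=grab_frame(n);cv2.imwrite(f"pics/{n}5.png",im)
    x,y=(150,220) if n=="side" else (135,195)
    cv2.imwrite(f"pics/{n}5c.png",cv2.resize(im[y:y+130,x:x+130],None,fx=4.6,fy=4.6,interpolation=cv2.INTER_CUBIC))
s=get_state();print(s['eef_pos'],s['ee_rot'],s['force'],s['moment'],s['qd'].round(3))
```

```text
[0.60499547 0.23021361 0.16454078] [-3.14052980e+00 -1.19701451e-03  3.03992678e+00] [ 5.66063236e-04  4.13647341e-01 -3.59118300e+00] [-0.05719905 -0.2021723   0.04242752] [ 0.001  0.023 -0.026  0.007  0.069 -0.001]
[0.60538261 0.23049905 0.16526743] [-3.14111157e+00 -4.20375028e-04  3.04005910e+00] [ 0.14812749 -0.84120321 -2.6783978 ] [-0.02994294 -0.09169748 -0.00239184] [ 0.001 -0.01   0.018  0.005 -0.01   0.001]
```

View pics/side5c.png

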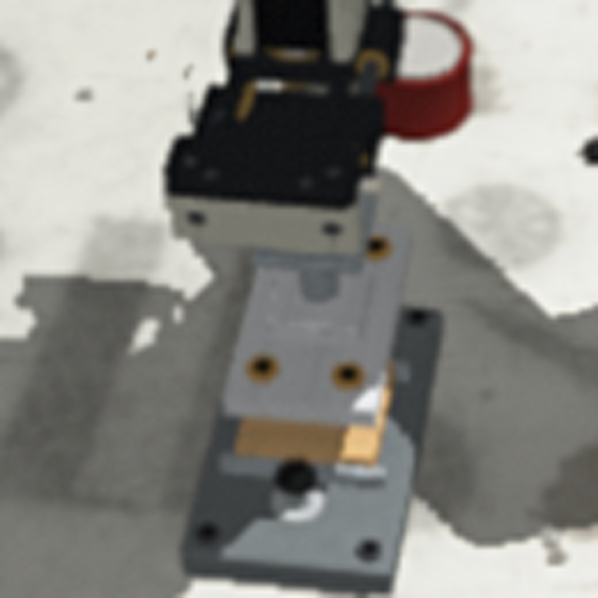

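View pics/scene5c.png

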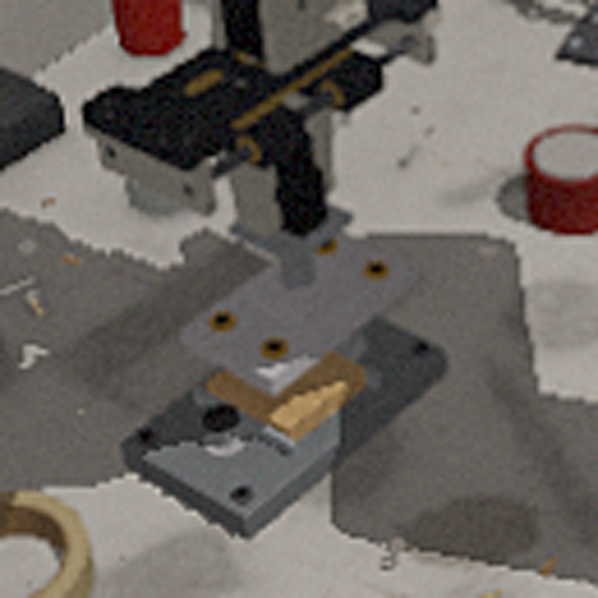

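Call:
move_arm([
  {"delta_rot": [0, 0, 0], "delta_pos": [0.1, 0.2, -0.5], "hand": 2.0},
  {"delta_rot": [0, 0, 0], "delta_pos": [0, 0, -0.5], "hand": 2.0},
  {"delta_rot": [0, 0, 0], "delta_pos": [0, 0, -0.4], "hand": 2.0},
  {"delta_rot": [0, 0, 0], "delta_pos": [0, 0, -0.2], "hand": 2.0},
  {"delta_rot": [0, 0, 0], "delta_pos": [0, 0, -0.1], "hand": 2.0},
  {"delta_rot": [0, 0, 0], "delta_pos": [0, 0, -0.1], "hand": 2.0},
  {"delta_rot": [0, 0, 0], "delta_pos": [0, 0, -0.05], "hand": 2.0},
  {"delta_rot": [0, 0, 0], "delta_pos": [0, 0, 0], "hand": 2.0},
  {"delta_rot": [0, 0, 0], "delta_pos": [0, 0, 0], "hand": 2.0},
  {"delta_rot": [0, 0, 0], "delta_pos": [0, 0, 0], "hand": 2.0},
])

```text
t: 8.7
eef_pos: [0.6065, 0.2329, 0.1472]
ee_rot: [3.141, 0.0, 3.04]
force: [1.3, 0.3, -3.8]
width: 0.0238
```

Run:
```python
from h import *
s=get_state();print(s['eef_pos'],s['ee_rot'],s['force'],s['moment'],s['qd'].round(3))
for n in("side","scene"):
    im=grab_frame(n);cv2.imwrite(f"pics/{n}6.png",im)
    x,y=(170,250) if n=="side" else (150,230)
    cv2.imwrite(f"pics/{n}6c.png",cv2.resize(im[y:y+100,x:x+100],None,fx=6,fy=6,interpolation=cv2.INTER_CUBIC))
```

```text
[0.60653992 0.23289163 0.14717461] [3.14147711e+00 1.51026394e-04 3.04036794e+00] [ 1.33722483  0.29389903 -3.76537248] [-0.08961382 -0.16433766  0.01779201] [-0.001 -0.001  0.001 -0.     0.    -0.001]
```

View pics/side6c.png

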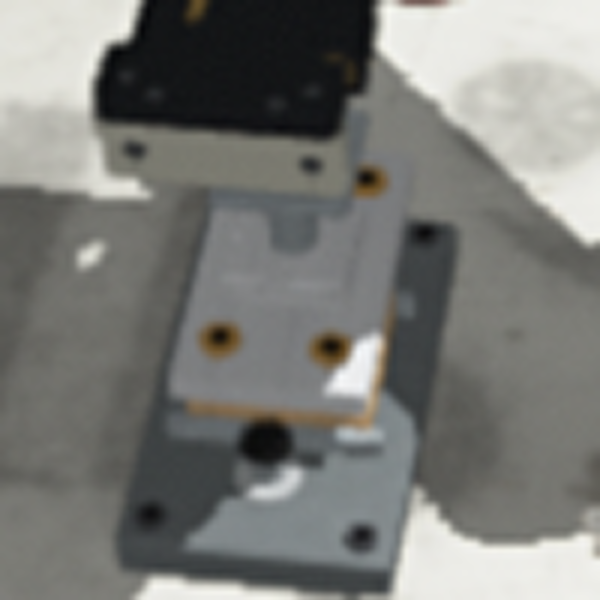

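View pics/scene6c.png

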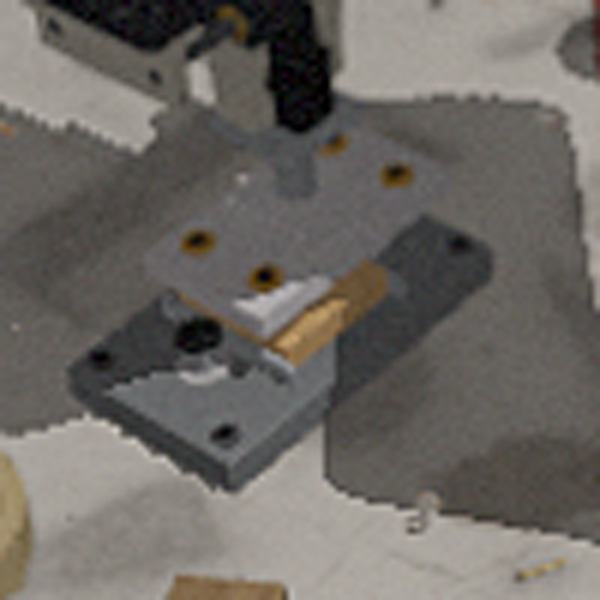

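Run:
```python
from h import *
si,sc=w2c("side"),w2c("scene")
L=np.array([[.035,.06,.012],[-.035,.06,.012],[-.035,-.06,.012]])
b=np.array([(168,390),(372,405),(415,158)])/6+[170,250]
p=lambda q:fit([(si,L+[0,0,.0517],b)],q)
x,r=p([.605,.233,-.1]);print(x,r.round(1).tolist())
a=np.array([(145,260),(262,330),(450,190)])/6+[150,230]
x,r=fit([(sc,L+[0,0,.0517],a)],[.605,.233,-.1]);print(x,r.round(1).tolist())
```

```text
[ 0.60426217  0.23765717 -0.08716539] [[0.7, -0.3], [-0.4, -0.1], [-0.3, 0.6]]
[ 0.59596284  0.23844043 -0.1375505 ] [[-0.1, 0.5], [-0.6, 0.2], [0.9, -1.1]]
```

Call:
move_arm([
  {"delta_rot": [0, 0, 0], "delta_pos": [0, 0, -0.1], "hand": 2.0},
  {"delta_rot": [0, 0, 0], "delta_pos": [0, 0, -0.05], "hand": 2.0},
  {"delta_rot": [0, 0, 0], "delta_pos": [0, 0, -0.05], "hand": 2.0},
  {"delta_rot": [0, 0, 0], "delta_pos": [0, 0, -0.05], "hand": 2.0},
  {"delta_rot": [0, 0, 0], "delta_pos": [0, 0, 0], "hand": 2.0},
  {"delta_rot": [0, 0, 0], "delta_pos": [0, 0, 0], "hand": 2.0},
  {"delta_rot": [0, 0, 0], "delta_pos": [0, 0, 0], "hand": 2.0},
  {"delta_rot": [0, 0, 0], "delta_pos": [0, 0, 0], "hand": 2.0},
  {"delta_rot": [0, 0, 0], "delta_pos": [0, 0, 0], "hand": 2.0},
  {"delta_rot": [0, 0, 0], "delta_pos": [0, 0, 0], "hand": 2.0},
])

```text
t: 9.8
eef_pos: [0.6065, 0.2329, 0.1445]
ee_rot: [-3.142, -0.0, 3.04]
force: [-0.8, 1.7, -3.3]
width: 0.0237
```

Call:
move_arm([
  {"delta_rot": [0, 0, 0], "delta_pos": [0, 0, -0.05], "hand": 2.0},
  {"delta_rot": [0, 0, 0], "delta_pos": [0, 0, 0], "hand": 2.0},
  {"delta_rot": [0, 0, 0], "delta_pos": [0, 0, -0.05], "hand": 2.0},
  {"delta_rot": [0, 0, 0], "delta_pos": [0, 0, 0], "hand": 2.0},
  {"delta_rot": [0, 0, 0], "delta_pos": [0, 0, -0.05], "hand": 2.0},
  {"delta_rot": [0, 0, 0], "delta_pos": [0, 0, 0], "hand": 2.0},
  {"delta_rot": [0, 0, 0], "delta_pos": [0, 0, 0], "hand": 2.0},
  {"delta_rot": [0, 0, 0], "delta_pos": [0, 0, 0], "hand": 2.0},
  {"delta_rot": [0, 0, 0], "delta_pos": [0, 0, 0], "hand": 2.0},
  {"delta_rot": [0, 0, 0], "delta_pos": [0, 0, 0], "hand": 2.0},
])

```text
t: 10.8
eef_pos: [0.6067, 0.2328, 0.1445]
ee_rot: [3.141, 0.001, 3.041]
force: [-3.4, -0.9, 7.3]
width: 0.0238
```

Run:
```python
from h import *
for i in range(4):
    s=get_state();print(s['eef_pos'],s['force'].round(2),s['moment'].round(3)); grab_frame("side")
```

```text
[0.60671779 0.23284165 0.1444719 ] [-3.39 -0.85  7.27] [-0.542  1.441  0.069]
[0.60671286 0.23286098 0.14444182] [-3.2  -1.78  6.93] [-0.477  1.458  0.06 ]
[0.60671343 0.23286001 0.14446606] [-2.73 -1.07  8.67] [-0.511  1.391  0.036]
[0.60672506 0.23289868 0.14448032] [-3.71 -0.97  8.29] [-0.528  1.427  0.07 ]
```

Call:
move_arm([
  {"delta_rot": [0, 0, 0], "delta_pos": [0, 0, 0.05], "hand": 2.0},
  {"delta_rot": [0, 0, 0], "delta_pos": [0.01, 0.1, 0], "hand": 2.0},
  {"delta_rot": [0, 0, 0], "delta_pos": [0.01, 0.1, 0], "hand": 2.0},
  {"delta_rot": [0, 0, 0], "delta_pos": [0.01, 0.1, 0], "hand": 2.0},
  {"delta_rot": [0, 0, 0], "delta_pos": [0.01, 0.1, 0], "hand": 2.0},
  {"delta_rot": [0, 0, 0], "delta_pos": [0.01, 0.1, 0], "hand": 2.0},
  {"delta_rot": [0, 0, 0], "delta_pos": [0.01, 0.1, 0], "hand": 2.0},
  {"delta_rot": [0, 0, 0], "delta_pos": [0.01, 0.1, 0], "hand": 2.0},
  {"delta_rot": [0, 0, 0], "delta_pos": [0.01, 0.1, 0], "hand": 2.0},
  {"delta_rot": [0, 0, 0], "delta_pos": [0.01, 0.1, 0], "hand": 2.0},
])

```text
t: 12.0
eef_pos: [0.6077, 0.2401, 0.1445]
ee_rot: [-3.139, 0.001, 3.04]
force: [-0.3, -6.2, 6.6]
width: 0.0235
```

Run:
```python
from h import *
for i in range(2):
    s=get_state();print(s['eef_pos'],s['ee_rot'],s['force'].round(2),s['moment'].round(3)); grab_frame("side")
```

```text
[0.60771493 0.24014761 0.14449328] [-3.13901408e+00  5.01719665e-04  3.04044607e+00] [-0.32 -6.23  6.6 ] [-3.106e+00  3.110e-01 -1.000e-03]
[0.60775034 0.2403443  0.14448476] [-3.13916458e+00  5.96034341e-04  3.04056615e+00] [-0.81 -7.92  7.23] [-2.952  0.298  0.016]
```

Call:
move_arm([
  {"delta_rot": [0, 0, 0], "delta_pos": [0, 0.1, 0], "hand": 2.0},
  {"delta_rot": [0, 0, 0], "delta_pos": [0, 0.1, 0], "hand": 2.0},
  {"delta_rot": [0, 0, 0], "delta_pos": [0, 0.1, 0], "hand": 2.0},
  {"delta_rot": [0, 0, 0], "delta_pos": [0, 0.1, 0], "hand": 2.0},
  {"delta_rot": [0, 0, 0], "delta_pos": [0, 0.05, 0], "hand": 2.0},
  {"delta_rot": [0, 0, 0], "delta_pos": [0, 0.05, 0], "hand": 2.0},
  {"delta_rot": [0, 0, 0], "delta_pos": [0, 0.05, 0], "hand": 2.0},
  {"delta_rot": [0, 0, 0], "delta_pos": [0, 0.05, 0], "hand": 2.0},
  {"delta_rot": [0, 0, 0], "delta_pos": [0, 0, 0], "hand": 2.0},
  {"delta_rot": [0, 0, 0], "delta_pos": [0, 0, 0], "hand": 2.0},
])

```text
t: 13.1
eef_pos: [0.6073, 0.248, 0.1434]
ee_rot: [-3.142, -0.0, 3.04]
force: [0.3, 0.0, -3.5]
width: 0.0239
```

Run:
```python
from h import *
for i in range(2):
    s=get_state();print(s['eef_pos'],s['ee_rot'],s['force'].round(2),s['moment'].round(3)); grab_frame("side")
```

```text
[0.60730805 0.24798742 0.14341734] [-3.14156958e+00 -1.57259650e-04  3.04043683e+00] [ 0.32  0.04 -3.54] [-0.078 -0.09   0.021]
[0.60733137 0.24796193 0.14348926] [ 3.14158306e+00 -6.17567722e-05  3.04044005e+00] [ 0.13  0.62 -3.05] [-0.072 -0.114 -0.009]
```

Call:
move_arm([
  {"delta_rot": [0, 0, 0], "delta_pos": [0, 0, -0.1], "hand": 2.0},
  {"delta_rot": [0, 0, 0], "delta_pos": [0, 0, -0.1], "hand": 2.0},
  {"delta_rot": [0, 0, 0], "delta_pos": [0, 0, -0.1], "hand": 2.0},
  {"delta_rot": [0, 0, 0], "delta_pos": [0, 0, -0.1], "hand": 2.0},
  {"delta_rot": [0, 0, 0], "delta_pos": [0, 0, -0.1], "hand": 2.0},
  {"delta_rot": [0, 0, 0], "delta_pos": [0, 0, -0.1], "hand": 2.0},
  {"delta_rot": [0, 0, 0], "delta_pos": [0, 0, 0], "hand": 2.0},
  {"delta_rot": [0, 0, 0], "delta_pos": [0, 0, 0], "hand": 2.0},
  {"delta_rot": [0, 0, 0], "delta_pos": [0, 0, 0], "hand": 2.0},
  {"delta_rot": [0, 0, 0], "delta_pos": [0, 0, 0], "hand": 2.0},
])

```text
t: 14.2
eef_pos: [0.6074, 0.2479, 0.1376]
ee_rot: [3.142, 0.0, 3.04]
force: [-0.1, -0.6, -3.4]
width: 0.0239
```

Run:
```python
from h import *
s=get_state();print(s['eef_pos'],s['ee_rot'],s['force'].round(2),s['moment'].round(3))
for n in("side","scene"):
    im=grab_frame(n);cv2.imwrite(f"pics/{n}7.png",im)
    x,y=(170,250) if n=="side" else (150,230)
    cv2.imwrite(f"pics/{n}7c.png",cv2.resize(im[y:y+100,x:x+100],None,fx=6,fy=6,interpolation=cv2.INTER_CUBIC))
```

```text
[0.60742737 0.24789465 0.13762799] [3.14150499e+00 8.76074542e-05 3.04035014e+00] [-0.14 -0.58 -3.45] [-0.066 -0.159 -0.1  ]
```

View pics/side7c.png

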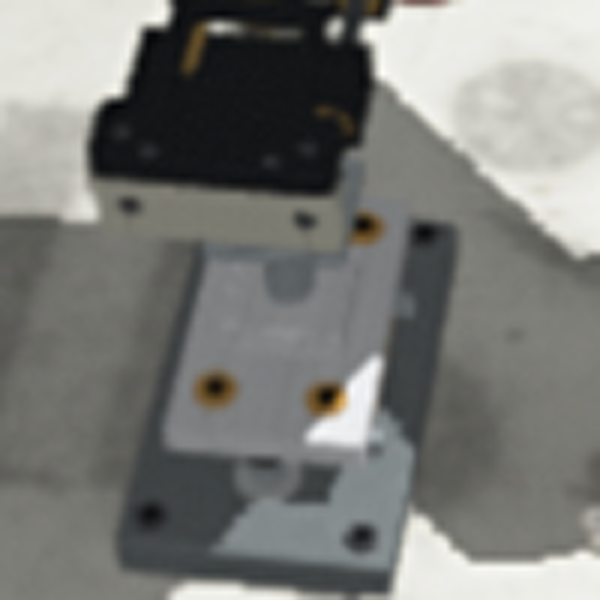

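View pics/scene7c.png

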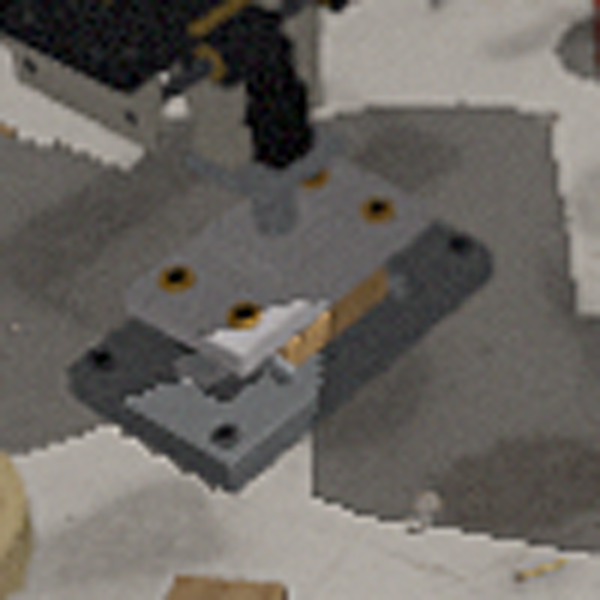

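Call:
move_arm([
  {"delta_rot": [0, 0, 0], "delta_pos": [0, 0, -0.1], "hand": 2.0},
  {"delta_rot": [0, 0, 0], "delta_pos": [0, 0, -0.1], "hand": 2.0},
  {"delta_rot": [0, 0, 0], "delta_pos": [0, 0, -0.1], "hand": 2.0},
  {"delta_rot": [0, 0, 0], "delta_pos": [0, 0, -0.1], "hand": 2.0},
  {"delta_rot": [0, 0, 0], "delta_pos": [0, 0, -0.1], "hand": 2.0},
  {"delta_rot": [0, 0, 0], "delta_pos": [0, 0, -0.1], "hand": 2.0},
  {"delta_rot": [0, 0, 0], "delta_pos": [0, 0, -0.1], "hand": 2.0},
  {"delta_rot": [0, 0, 0], "delta_pos": [0, 0, 0], "hand": 2.0},
  {"delta_rot": [0, 0, 0], "delta_pos": [0, 0, 0], "hand": 2.0},
  {"delta_rot": [0, 0, 0], "delta_pos": [0, 0, 0], "hand": 2.0},
], force=55)

```text
t: 15.3
eef_pos: [0.6076, 0.248, 0.1315]
ee_rot: [3.141, 0.001, 3.041]
force: [-2.6, -1.5, 6.1]
width: 0.0236
```

Call:
move_arm([
  {"delta_rot": [0, 0, 0], "delta_pos": [0, 0, -0.05], "hand": 2.0},
  {"delta_rot": [0, 0, 0], "delta_pos": [0, 0, -0.05], "hand": 2.0},
  {"delta_rot": [0, 0, 0], "delta_pos": [0, 0, -0.05], "hand": 2.0},
  {"delta_rot": [0, 0, 0], "delta_pos": [0, 0, -0.05], "hand": 2.0},
  {"delta_rot": [0, 0, 0], "delta_pos": [0, 0, -0.05], "hand": 2.0},
  {"delta_rot": [0, 0, 0], "delta_pos": [0, 0, 0], "hand": 2.0},
  {"delta_rot": [0, 0, 0], "delta_pos": [0, 0, 0], "hand": 2.0},
  {"delta_rot": [0, 0, 0], "delta_pos": [0, 0, 0], "hand": 2.0},
  {"delta_rot": [0, 0, 0], "delta_pos": [0, 0, 0], "hand": 2.0},
  {"delta_rot": [0, 0, 0], "delta_pos": [0, 0, 0], "hand": 2.0},
])

```text
t: 16.3
eef_pos: [0.6077, 0.248, 0.1306]
ee_rot: [3.141, 0.002, 3.041]
force: [-7.1, -1.1, 17.2]
width: 0.0237
```

Call:
move_arm([
  {"delta_rot": [0, 0, 0], "delta_pos": [-0.05, 0, -0.05], "hand": 2.0},
  {"delta_rot": [0, 0, 0], "delta_pos": [0, 0, -0.03], "hand": 2.0},
  {"delta_rot": [0, 0, 0], "delta_pos": [0, 0, 0], "hand": 2.0},
  {"delta_rot": [0, 0, 0], "delta_pos": [0, 0, 0], "hand": 2.0},
  {"delta_rot": [0, 0, 0], "delta_pos": [0, 0, 0], "hand": 2.0},
  {"delta_rot": [0, 0, 0], "delta_pos": [0, 0, 0], "hand": 2.0},
  {"delta_rot": [0, 0, 0], "delta_pos": [0, 0, 0], "hand": 2.0},
  {"delta_rot": [0, 0, 0], "delta_pos": [0, 0, 0], "hand": 2.0},
  {"delta_rot": [0, 0, 0], "delta_pos": [0, 0, 0], "hand": 2.0},
  {"delta_rot": [0, 0, 0], "delta_pos": [0, 0, 0], "hand": 2.0},
])

```text
t: 17.3
eef_pos: [0.6076, 0.248, 0.1305]
ee_rot: [3.141, 0.003, 3.041]
force: [-7.2, -2.6, 20.3]
width: 0.0238
```

Run:
```python
from h import *
s=get_state();print(s['eef_pos'],s['ee_rot'],s['force'].round(2),s['moment'].round(3),s['width'])
for n in("side","scene","wrist"):
    im=grab_frame(n);cv2.imwrite(f"pics/{n}8.png",im)
    x,y=(170,250) if n=="side" else (150,230)
    cv2.imwrite(f"pics/{n}8c.png",cv2.resize(im[y:y+100,x:x+100],None,fx=6,fy=6,interpolation=cv2.INTER_CUBIC))
```

```text
[0.60759512 0.24799286 0.13049471] [3.14068552e+00 2.70918529e-03 3.04128781e+00] [-7.17 -2.57 20.34] [-0.977  2.998 -0.038] 0.023764977110796396
```

View pics/side8.png

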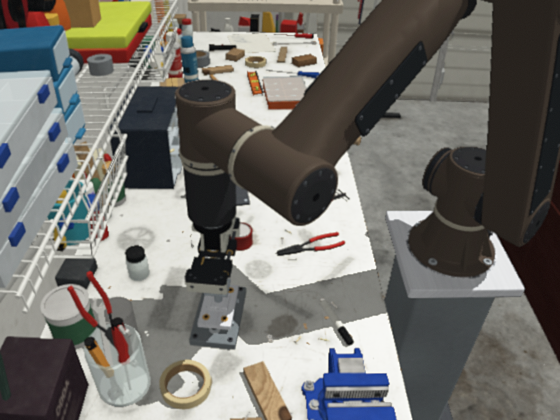

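View pics/side8c.png

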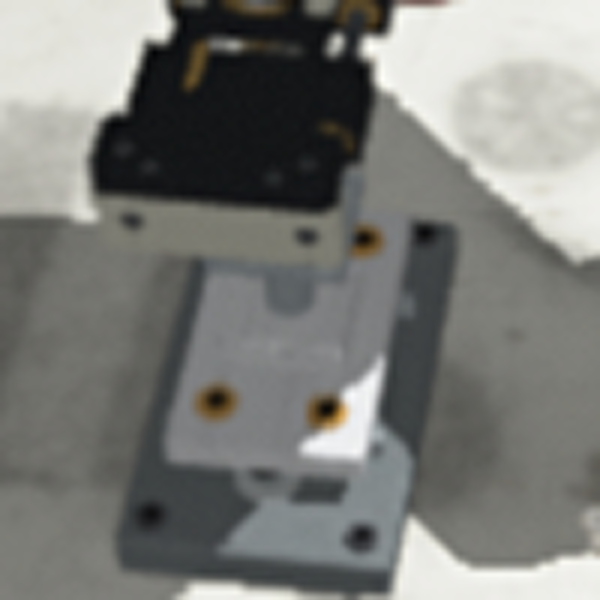

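View pics/scene8c.png

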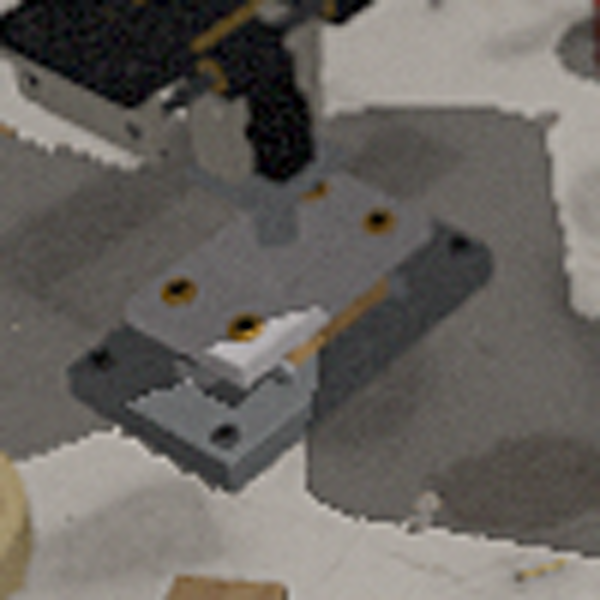

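View pics/wrist8.png

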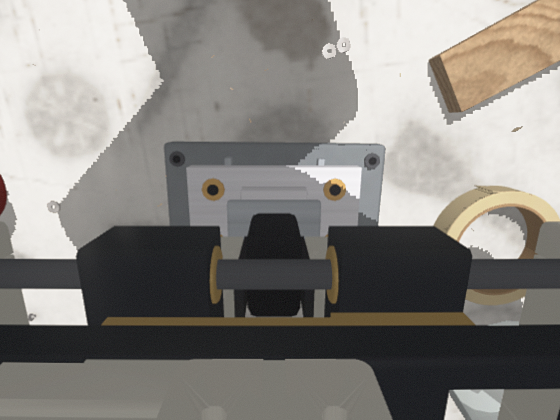

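Run:
```python
from station import *
s=get_state();print(s['eef_pos'],s['force'],s['width'])
print(job_done())
```

```text
[0.60759376 0.24798136 0.1304937 ] [-7.27226598 -1.72923693 20.82453646] 0.02390281786954974
the job is handed in; nothing more can be done
None
```

The job is done and handed in at about 17.5 s. I gripped the plate by its handle, lifted it 19 mm and drew it 97 mm out of the hook. I touched it down on the pin about 15 mm to the side of the hole and slid it along the plate's y until it dropped on. Then I pressed it against the pads and left it gripped and pressed down.

- **Seating:** at the end the TCP was at z = 0.1305 m, which puts the underside at 35 mm, on the wood. The total push was about 24 N, against about 12 N from the springs. The handle was still gripped at 23.8 mm opening, and the tilt was under 0.2°.
- **Views:** the last pictures show the plate flat and square on the jig. In the side view the tin, pliers and marker look unmoved.
- **Disagreements:** the scene and side cameras differed by up to about 6 mm in x for the jig, so I used the wrist camera's fit. With the side camera, the touchdown offset came out at about 12 mm instead of 15 mm. A sideways force of about 7 N in x stayed while pressing; a small correction in x did not remove it.

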